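# Lock the second sample tote onto the courier stack

## Task

Stack the loose sample tote on the tote already in the courier carrier: turn it end for end to the one below so that it stands on the rim and does not nest onto the blood tubes. Enter it tilted, with its wide-lipped front end under the hood and pressed fully back against the sprung bumper, swing the other end down past the fixed lip, and let it go so that the spring holds it level and locked under both. Do not touch the tubes in the lower tote or shift the things lying around.

Things in the scene. Friction and masses are not known exactly. Their poses are not given: they have to be found in the camera images.
- upper_mid (a point): Centre of the loose grey stack-nest tote (about 0.25 kg), half-way up its 62 mm. x points to its front, z up. Open tub 176 mm long at the rim (156 at the bottom), 60 wide, 74 over its outward ribs. Grasp it across y by the two flat grip pads, 64 mm apart, x -22 to +22 mm, from 8.5 to 30.5 mm above this point. Two tubes in foam are fixed inside.
- upper_front (a point): Tip of the loose tote's WIDE end lip (50 mm wide, 5 mm thick, top flush with the rim, 12 mm past the end wall), half-way through its thickness: 100 mm ahead of and 28.5 mm above upper_mid. This end also bears a white card and is the front.
- upper_back (a point): Tip of the loose tote's NARROW end lip (26 mm wide, 5 mm thick, top flush with the rim): 100 mm behind and 28.5 mm above upper_mid.
- carrier: Grey sheet-metal courier carrier, fixed to the table, 262 x 88 x 137 mm, origin on its underside. x points from the sprung bumper (end at -x, nearer the robot) to the fixed lip (end at +x), z up. The hood and the lip both stop a tote that comes down level: with its front going under the hood, raise its back end by about 25 degrees so that its bottom clears the lip post.
- lower_tote: Identical tote fixed in the carrier, its wide-lipped front towards the lip end (+x). Origin under its centre, at carrier (0, 0, 8) mm; rim at carrier z = 70 mm. Its rim has 5 mm deep, 31 mm long saddles at x = -68 and +39 mm that carry the ribs of a tote facing the other way (ribs at its own x = +67 and -40 mm); one facing the same way drops into it when centred.
- stack_place (a point): Where upper_mid must end: carrier (5, 0, 96) mm, the loose tote level, its x pointing to the carrier's -x, its underside at z = 65 mm, its end lips at z = 122 to 127 mm, the back lip's tip against the lip post. To swing down past the lip the tote must be 8 to 10.5 mm nearer the bumper than this (10.5 with the bumper fully back).
- bumper (a joint): How far the sprung bumper is pressed in, m: 0 = out, 0.0145 = fully back on its stop. Its flat black face, 34 mm wide, carrier z = 110 to 131 mm, stands at carrier x = -91 mm when out and moves towards -x. It takes 5 N to start and about 11 N fully back; in the locked stack it stays 4 mm pressed in.
- hood_edge (a point): Middle of the lower front edge of the hood over the bumper, carrier (-89, 0, 133) mm. The hood is 46 mm wide, 4 mm thick and reaches back to its post, whose inner face is at carrier x = -116 mm.
- lip_edge (a point): Middle of the lower edge of the fixed lip, carrier (97, 0, 129.5) mm. The lip is 46 mm wide, 4 mm thick and reaches back 8 mm to its post, whose inner face is at carrier x = +105 mm.
- tube_insert: Grey foam with two closed blood tubes, fixed in the lower tote, the tubes' tops at about carrier z = 44 mm; not to be touched. Origin under the foam's centre, at carrier (0, 0, 11) mm.
- marker_pen: Loose black marker pen, 126 mm long, 16 mm high; leave it where it lies.
- ointment_bottle: Loose white bottle, 30 mm wide, 55 mm high; leave it where it stands.
- steel_cup: Loose grey cup, 66 mm wide, 42 mm high; leave it where it stands.

How it is judged:
At the end, for the whole second after the job is handed in: The loose tote stands on the lower rim's saddles, front to the bumper: centre within 3 mm along and in height and 5 mm across of the locked place, in line within 0.06 rad, level within 0.04 rad, back lip under the fixed lip, front lip under the hood, bumper still pressed in 1 to 8 mm (x of upper_front in the frame of carrier below -0.091 m and x of upper_mid in the frame of carrier between 0.001 and 0.008 m and y of upper_mid in the frame of carrier between -0.005 and 0.005 m and z of upper_mid in the frame of carrier between 0.093 and 0.099 m and angle between the x axis of upper_mid and the x axis of carrier, either way round below 0.06 rad and angle between upper_mid's own z axis and vertical below 0.04 rad and value of joint bumper between 0.001 and 0.008 m); the robot touches nothing.
It fails at once if something touches the tubes or the foam in the lower tote with more than 1 N (contact force between tube_insert and anything else above 1 N).
It fails at once if the marker pen, the white bottle or the cup is shifted by more than 30 mm (distance of any of marker_pen, ointment_bottle, steel_cup from where it was at the start of the episode above 0.03 m).
It also fails if it takes over 45 s, if anything falls off the work surface, if the arm or the gripper's body presses on something with over 40 N, if the wrist force passes 120 N, or if a joint passes its speed limit or range.

## Robot

A 7-joint arm with a two-finger parallel gripper is mounted at the origin on the work surface; the furniture and walls round the work are solid. World frame = base frame: x ahead of the robot, y to its left, z up, the work surface at z = 0. Lengths are in m, angles in rad, forces in N, time in s.
With the tool pointing down it reaches from about 0.425 to 0.925 m from the base axis. Payload 6.8 kg.
Tool frame: the origin (TCP) lies at the very end of the fingers, on their centre line; the grasp point (between the pads) lies 19 mm behind it; z points along the fingers, y is the line along which they close (so a half turn about z gives the same grasp; the last joint's range is limited). The gripper opens to 85 mm and grips with 20 to 120 N. Pads are 22 mm wide; open, the fingers measure 114 mm over their backs; the gripper's body (76 mm by 85 mm) begins 54 mm behind the grasp point. The pads swing forward as they close: fully open they stand 13 mm farther back than shut.
Start: joints at [-1.341, 0.477, 0.022, 1.555, -0.011, 1.109, -0.083], TCP at [0.224, 0.637, 0.231] pointing down, gripper open.
Joint ranges: [-2.96, 2.96], [-0.34, 2.1], [-1.41, 1.46], [0.24, 2.44], [-1.37, 4.51], [0.17, 1.92], [-2.96, 2.96]. Speed limits (rad/s): [2.39, 2.39, 3.14, 3.14, 3.14, 3.14, 3.14].

## Interface

Orientations are given as a unit quaternion [w, x, y, z].
In Python, from station import readout, viewer, bot gives the robot as it stands. The module is installed in compiled form; this text tells all that it offers.
- The arm moves only by the shell command python3 -m handwheel 'ROWS' [FORCE]. ROWS is JSON, a list of rows, each a list of 3 entries, a list of its own where there are three numbers: the shift along the tool's x, y, z in mm, then the turn, a rotation vector about the tool's x, y, z in degrees, then the gripper command: -1 is fully open, 1 is shut, values between are in proportion. In form: [[[x, y, z], [ax, ay, az], grip], ...]. A call has 1 to 20 rows; each row is the pose to reach, as a shift and turn from the pose commanded when the call began, along the tool's axes at that moment; what a row does not reach only later rows make up. A row lasts 1/12 s, in which the tool goes at most 41.7 mm and 7.16 degrees, less where a joint would pass 70% of its speed; a pose out of reach is approached as far as the arm can. A call with a gripper value outside its range is refused whole. The fingers move at their own pace and stop on an object; FORCE is the grip in N (left out, the last holds). Time passes only in rows, so rows that repeat a pose let the fingers close. It gives the time, the measured TCP pose, the force and the opening at its end, in the units of the state.
- readout.get_obs(): the state, without advancing time (a new reading comes with each control period).
- viewer.read_camera(name): name is "side" or "top"; returns a dict with "frame" (400x640x3 uint8, red, green, blue), "fx", "fy", "cx", "cy" (pixels), "rvec" (rotation vector, rad) and "tvec" (3), from world to camera coordinates, as OpenCV has them. Camera axes: x right, y down, z forward; pixel columns grow to the right and rows downward; lengths in m; the calibration is good to about 2 mm. A picture is of the moment at which its call begins. There is no depth.
- bot.hand_in(): hands the job in, once; it reports no verdict.
Trained networks look in a picture, given as the dict that the camera call returned (one of the last four; its "shot" number tells which), for a name from the list of things; names that differ only in an ending like _2 or _b are one class to them, and where a whole thing is asked for, a point or a joint stands for the part that bears it (a point fixed in the world has none). Each returns a list of dicts, best first, with "score" (0 to 1); they miss things now and then, are a little off and sometimes report something else, mostly with a low value. They report only what shows in the picture. A call takes as long as a camera call.
- viewer.search_frame(picture, target): "rect" ([centre column, centre row, width, height] in pixels, round what is visible of it).
- viewer.outline_of(picture, target): "mask" (400x640 bool, what is visible of it) and "rect" ([centre column, centre row, width, height] in pixels, round what is visible of it).
The state is a dict: "t": time; "q": joint angles; "joint_vel": joint speeds; "joint_torque": joint torques, N m; "eef_pos": TCP position; "tool_rot": TCP orientation; "contact_force": force on the tool from outside, world axes, zero at the start; "torque": the same for the moment, N m; "gripper_width": opening from 0.0 (shut) to 1.0 (fully open).
Only numpy, scipy, OpenCV 4.12 (cv2) and the standard library are available. Lean on these libraries where they do the work, as an engineer would, in place of code of your own. Each camera call takes 0.05 s, during which the arm holds its last target. There are 200 camera calls.

## Working session

There is one attempt and no reset: what is moved stays moved. The work goes in short steps, Python scripts to look and compute and a shell command to move; the robot and the scene stay as the last step left them, time stands still between calls to the robot, and variables do not carry over. Pictures are saved under pics/ and viewed, on a budget of 10 in all, crops included, one or two more only if the job needs it, and the job is handed in when it is done.

```bash
mkdir -p pics; python3 - <<'E'
from station import readout, viewer, bot
import cv2, numpy as np
print(readout.get_obs())
for n in ("top","side"):
    p=viewer.read_camera(n)
    print(n,p["fx"],p["cx"],p["cy"],p["rvec"],p["tvec"],p["shot"])
    cv2.imwrite(f"pics/{n}0.png",p["frame"][:,:,::-1])
    for t in ("upper_mid","carrier","lower_tote","bumper","marker_pen","ointment_bottle","steel_cup","upper_front","hood_edge","lip_edge"):
        r=viewer.search_frame(p,t); print(t,[(np.round(x["rect"],1).tolist(),round(x["score"],2)) for x in r[:3]])
E
```

```text
{'t': 0.0, 'q': array([-1.34110569,  0.47782273,  0.02234579,  1.5564262 , -0.01147682,
        1.10924872, -0.08311687]), 'joint_vel': array([-0.00191322,  0.00057277,  0.00015771,  0.00183309, -0.00031112,
        0.00038945,  0.0020445 ]), 'joint_torque': array([ 1.60735271e-04, -5.96444285e+01,  1.60823710e+00, -2.81199110e+01,
        1.24725714e-02,  9.12841293e-03,  1.42596471e-05]), 'eef_pos': array([0.22353232, 0.63631616, 0.2303213 ]), 'tool_rot': array([-7.20301281e-05,  1.68088520e-01,  9.85771505e-01, -8.85418651e-04]), 'contact_force': array([ 0.17202896, -0.26661714, -0.50775215]), 'torque': array([0.04236102, 0.0015601 , 0.00118115]), 'gripper_width': 0.9989626223354086}
top 447.5969181507068 327.2205549913215 201.16524084180872 [ 2.08472628 -2.13615458  0.18025709] [-0.04539647  0.46997763  1.16863269] 1
upper_mid [([376.7, 201.9, 74.6, 33.9], 0.77)]
carrier [([246.1, 204.2, 61.0, 107.1], 0.84)]
lower_tote [([240.7, 197.6, 36.2, 66.3], 0.65), ([376.9, 203.8, 75.9, 28.9], 0.58)]
bumper []
marker_pen [([310.4, 213.9, 37.7, 4.3], 0.62)]
ointment_bottle [([308.5, 164.8, 9.2, 11.8], 0.48)]
steel_cup [([457.9, 187.9, 24.1, 28.1], 0.56)]
upper_front [([376.8, 203.3, 76.1, 32.5], 0.79)]
hood_edge [([245.4, 204.3, 55.5, 102.2], 0.66)]
lip_edge [([244.6, 204.7, 56.5, 103.6], 0.84)]
side 446.86054591978274 329.35260625550256 196.92741188703076 [ 0.06941078 -2.89067431  1.22112237] [0.44611648 0.13501318 1.16178153] 2
upper_mid [([330.1, 183.7, 26.1, 56.8], 0.91)]
carrier [([319.4, 287.8, 118.8, 76.3], 0.97)]
lower_tote [([314.0, 288.2, 80.6, 48.6], 0.95)]
bumper []
marker_pen [([329.5, 241.9, 9.4, 38.6], 0.68)]
ointment_bottle [([275.9, 233.6, 12.1, 23.9], 0.58), ([314.9, 288.0, 83.7, 47.7], 0.16)]
steel_cup [([316.5, 139.1, 14.3, 15.1], 0.91)]
upper_front [([328.9, 184.7, 29.0, 58.8], 0.75)]
hood_edge [([319.6, 286.4, 125.5, 77.4], 0.73)]
lip_edge [([320.2, 284.1, 127.8, 80.1], 0.58)]
```

```bash
python3 - <<'E'
import cv2
t=cv2.imread("pics/top0.png"); s=cv2.imread("pics/side0.png")
cv2.imwrite("pics/tc.png",cv2.resize(t[130:280,200:400],None,fx=4,fy=4,interpolation=cv2.INTER_CUBIC))
cv2.imwrite("pics/sc.png",cv2.resize(s[140:340,240:400],None,fx=3,fy=3,interpolation=cv2.INTER_CUBIC))
E
```

```text
(no output)
```

View pics/tc.png

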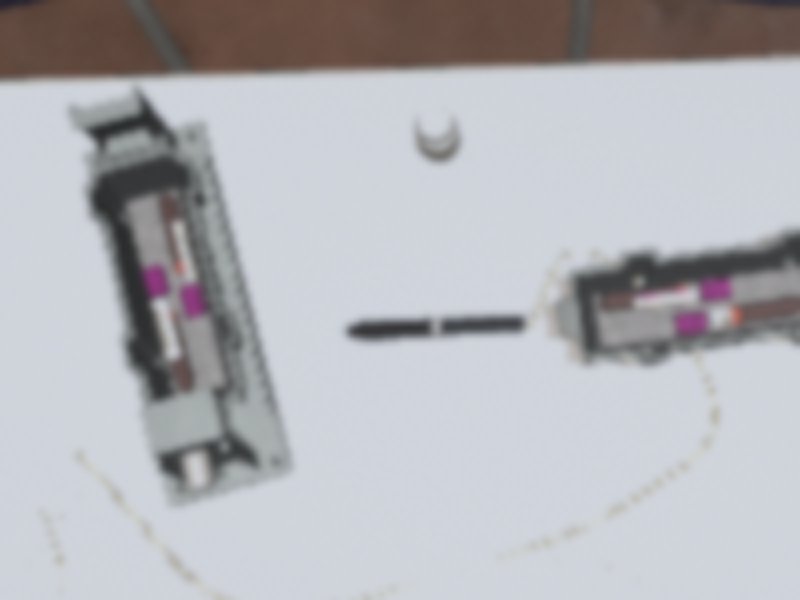

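View pics/sc.png

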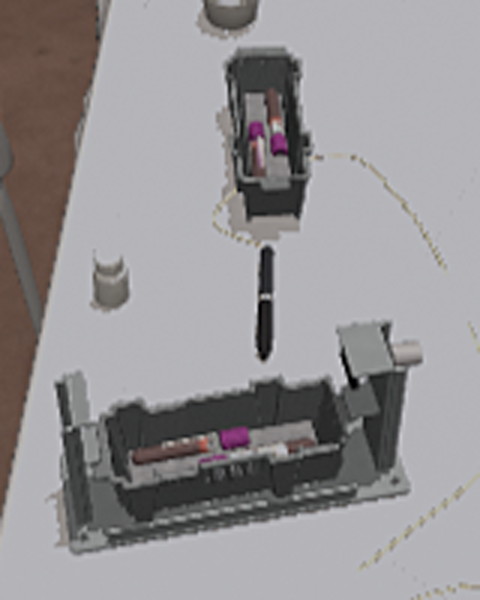

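```bash
cat > h.py <<'E'
import numpy as np, cv2
from scipy.optimize import minimize
from station import readout, viewer, bot
def proj(p,X):
    K=np.array([[p["fx"],0,p["cx"]],[0,p["fy"],p["cy"]],[0,0,1.]])
    return cv2.projectPoints(np.asarray(X,float).reshape(-1,1,3),np.array(p["rvec"],float),np.array(p["tvec"],float),K,None)[0][:,0]
def box(x0,x1,y,z0,z1,y2=None,x2=None):
    y2=y if y2 is None else y2
    a=[(x,s*y,z0) for x in (x0,x1) for s in (-1,1)]
    X0,X1=(x0,x1) if x2 is None else x2
    return np.array(a+[(x,s*y2,z1) for x in (X0,X1) for s in (-1,1)])/1000.
# tote frame at underside centre
TOTE=[box(-78,78,25,0,62,30,(-88,88)),box(-100,-88,13,57,62),box(88,100,25,57,62),
 box(60,74,33,30,62,37),box(-47,-33,33,30,62,37),box(-22,22,32,39.5,61.5)]
CARR=[box(-131,131,44,0,3),box(-116,-89,23,133,137),box(-119,-116,23,0,137),box(97,105,23,129.5,133.5),box(105,108,23,0,133.5)]
LOW=[b*[-0+1,1,1]+[0,0,.008] for b in TOTE]
def T(prm,X):
    x,y,a=prm[:3]; c,s=np.cos(a),np.sin(a)
    return X@np.array([[c,-s,0],[s,c,0],[0,0,1]]).T+[x,y,0]
S=4
def render(p,parts,prm):
    m=np.zeros((400*S,640*S),np.uint8)
    for b in parts:
        h=cv2.convexHull(((proj(p,T(prm,b))+.5)*S).astype(np.float32))
        cv2.fillConvexPoly(m,np.round(h*16).astype(np.int32),1,shift=4)
    return cv2.resize(m.astype(np.float32),(640,400),interpolation=cv2.INTER_AREA)
def cost(prm,pics,masks,parts):
    c=0
    for p,m in zip(pics,masks):
        r=render(p,parts,prm); c+=1-np.minimum(r,m).sum()/np.maximum(r,m).sum()
    return c
def fit(p0,pics,masks,parts):
    best=None
    for d in ((.01,.01,.05),(.003,.003,.02)):
        sim=np.array([p0]+[np.array(p0)+np.eye(3)[i]*d[i] for i in range(3)])
        r=minimize(cost,p0,args=(pics,masks,parts),method="Nelder-Mead",options=dict(initial_simplex=sim,xatol=1e-4,fatol=1e-5)); p0=r.x
    return r.x,r.fun
def ground(p,uv,z):
    R=cv2.Rodrigues(np.array(p["rvec"],float))[0]; t=np.array(p["tvec"],float)
    d=R.T@np.array([(uv[0]-p["cx"])/p["fx"],(uv[1]-p["cy"])/p["fy"],1]); o=-R.T@t
    return o+d*(z-o[2])/d[2]
E
cat > m.py <<'E'
from h import *
pics=[viewer.read_camera(n) for n in("top","side")]
def mk(t): 
    o=[viewer.outline_of(p,t)[0] for p in pics]; print(t,[round(x["score"],2) for x in o]); return [x["mask"].astype(np.float32) for x in o]
mu=mk("upper_mid"); mc=mk("carrier")
g=lambda m,i,z:ground(pics[i],np.argwhere(m[i]>0).mean(0)[::-1],z)
print("u",g(mu,0,.05),g(mu,1,.05),"c",g(mc,0,.05),g(mc,1,.05))
gu=g(mu,0,.05);gc=g(mc,0,.04)
for nm,g0,m,parts in(("u",gu,mu,TOTE),("c",gc,mc,CARR+LOW)):
    res=[]
    for a in np.arange(0,6.28,np.pi/4):
        x,f=fit([g0[0],g0[1],a],pics,m,parts); res.append((f,x))
    res.sort(key=lambda r:r[0])
    for f,x in res[:3]: print(nm,round(f,3),x.round(4), [fit(x,[pics[i]],[m[i]],parts)[0].round(4).tolist() for i in (0,1)])
    x=res[0][1]
    for i,p in enumerate(pics):
        im=p["frame"][:,:,::-1].copy() if nm=="u" else ims[i]
        if nm=="u": ims=[None,None] if i==0 else ims
        big=cv2.resize(im,None,fx=S,fy=S,interpolation=cv2.INTER_CUBIC) if nm=="u" else im
        for b in parts:
            h=cv2.convexHull(((proj(p,T(x,b))+.5)*S).astype(np.float32)); cv2.polylines(big,[np.round(h).astype(int)],True,(0,255,0),1)
        ims[i]=big
t=ims[0][150*S:260*S,215*S:420*S]; s=ims[1][145*S:335*S,250*S:390*S]
cv2.imwrite("pics/ov.png",np.hstack([cv2.resize(t,(440,236)),]) ) 
cv2.imwrite("pics/ot.png",t[:, :800]); cv2.imwrite("pics/os.png",cv2.resize(s,None,fx=.78,fy=.78))
print(t.shape,s.shape)
E
python3 m.py
```

```text
upper_mid [0.6, 0.64]
carrier [0.88, 0.84]
u [ 0.4552585  -0.19255948  0.05      ] [0.47964473 0.18239122 0.05      ] c [0.46279343 0.16525716 0.05      ] [0.46367412 0.18210814 0.05      ]
u 1.061 [ 0.4544 -0.1877  4.8182] [[0.4544, -0.1877, 4.8182], [0.4544, -0.1877, 4.8182]]
u 1.061 [ 0.4545 -0.1877  4.8184] [[0.4545, -0.1877, 4.8184], [0.4545, -0.1877, 4.8184]]
u 1.061 [ 0.4545 -0.1877  4.8181] [[0.4545, -0.1877, 4.8181], [0.4545, -0.1877, 4.8181]]
c 0.176 [0.4687 0.1726 6.5317] [[0.4687, 0.1726, 6.5317], [0.4686, 0.172, 6.5334]]
c 0.176 [0.4687 0.1725 0.2492] [[0.4687, 0.1726, 0.2488], [0.4686, 0.1722, 0.2493]]
c 0.176 [0.4686 0.1724 0.2481] [[0.4687, 0.1728, 0.2502], [0.469, 0.1722, 0.247]]
(440, 820, 3) (760, 560, 3)
```

```bash
sed -i 's/^mu=mk("upper_mid"); /mu=[max([x for x in viewer.outline_of(p,"upper_front")+viewer.outline_of(p,"upper_mid")+viewer.outline_of(p,"lower_tote") if (x["rect"][0]>330 if i==0 else x["rect"][1]<220)],key=lambda x:x["score"])["mask"].astype(np.float32) for i,p in enumerate(pics)]; /' m.py; python3 m.py
```

```text
carrier [0.77, 0.83]
u [ 0.45517264 -0.1901987   0.05      ] [ 0.45546433 -0.1733432   0.05      ] c [0.46202484 0.16516646 0.05      ] [0.46438444 0.1824169  0.05      ]
u 0.125 [ 0.456  -0.1861  4.8251] [[0.4546, -0.1865, 4.8259], [0.4568, -0.1862, 4.83]]
u 0.125 [ 0.456  -0.1861  4.8241] [[0.4546, -0.1864, 4.8259], [0.4568, -0.1863, 4.83]]
u 0.125 [ 0.456  -0.1861  4.8256] [[0.4543, -0.1861, 4.8318], [0.4568, -0.1863, 4.8282]]
c 0.166 [0.4682 0.1723 0.2522] [[0.4669, 0.1723, 0.2515], [0.4686, 0.1722, 0.2496]]
c 0.166 [0.4682 0.1723 0.2525] [[0.4669, 0.1722, 0.2514], [0.4686, 0.1722, 0.2489]]
c 0.166 [0.4679 0.1723 0.2478] [[0.4675, 0.1723, 0.2519], [0.4686, 0.1721, 0.2509]]
(440, 820, 3) (760, 560, 3)
```

View pics/ot.png

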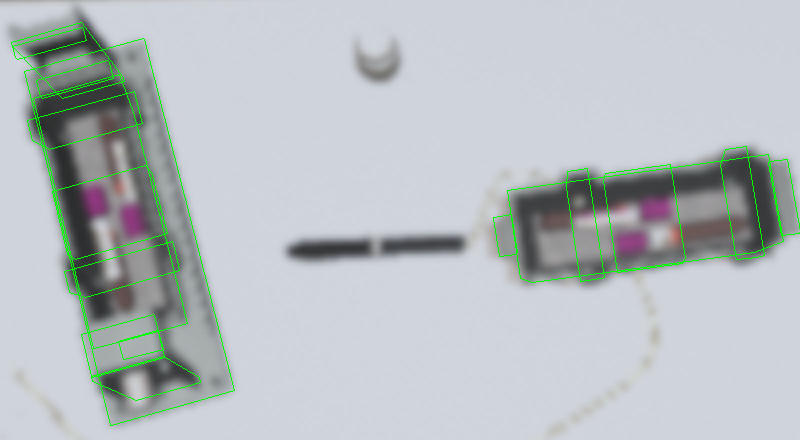

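View pics/os.png

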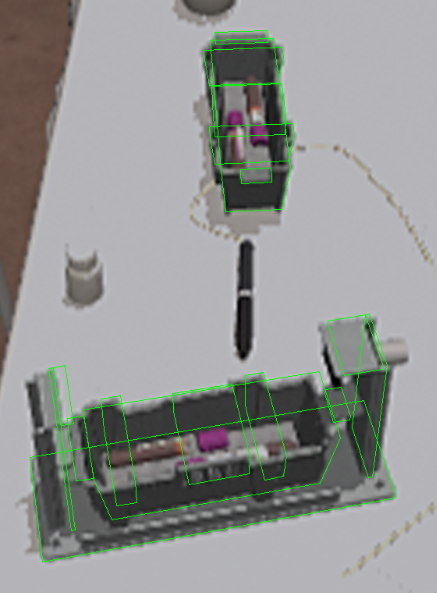

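```bash
cat > go.py <<'E'
# go.py x y z yaw tilt : row from present pose to TCP target (world, m, rad; tilt deg, tool x (tote back) end raised)
import sys,numpy as np
from scipy.spatial.transform import Rotation as R
from station import readout
CX,CY,CA=.4682,.1723,.251
def pose(x,y,z,yaw,tilt):
    r=R.from_euler("z",yaw)*R.from_euler("x",np.pi)   # tool x at yaw, z down
    f=R.from_euler("z",yaw)*R.from_euler("y",-np.radians(tilt))*R.from_euler("x",np.pi)
    return np.array([x,y,z]),f
def row(P,F,o=None):
    o=o or readout.get_obs(); w=o["tool_rot"]; r=R.from_quat([w[1],w[2],w[3],w[0]])
    return r.inv().apply(P-o["eef_pos"])*1000,np.degrees((r.inv()*F).as_rotvec())
def carr(mx,mz,tilt,d,my=0):
    "TCP pose for tote mid at carrier (mx,my,mz) mm; d=(du,dw) TCP in tote: along tool x, up (mm)"
    t=np.radians(tilt); px=mx+d[0]*np.cos(t)-d[1]*np.sin(t); pz=mz+d[0]*np.sin(t)+d[1]*np.cos(t)
    c,s=np.cos(CA),np.sin(CA)
    return pose(CX+(c*px-s*my)/1000,CY+(s*px+c*my)/1000,pz/1000,CA,tilt)
if __name__=="__main__":
    a=list(map(float,sys.argv[1:])); s,t=row(*pose(*a)); print(s.round(1),t.round(2),readout.get_obs()["q"].round(2))
E
python3 go.py .53 .25 .25 1.0 0; python3 go.py .53 .1 .25 1.0 0;python3 go.py .456 -.186 .12 1.684 0
```

```text
[-417.2 -263.5  -18.7] [ -0.    -0.   103.35] [-1.34  0.48  0.02  1.56 -0.01  1.11 -0.08]
[-466.9 -405.   -18.7] [ -0.    -0.   103.35] [-1.34  0.48  0.02  1.56 -0.01  1.11 -0.08]
[-491.9 -699.4  111.3] [-0.   -0.   64.16] [-1.34  0.48  0.02  1.56 -0.01  1.11 -0.08]
```

```bash
python3 -m handwheel '[[[-40,-30,-10],[0,0,6],-1],[[-80,-55,-18],[0,0,12],-1],[[-120,-80,-18],[0,0,18],-1],[[-160,-105,-18],[0,0,24],-1],[[-200,-130,-18],[0,0,30],-1],[[-240,-155,-18],[0,0,36],-1],[[-280,-180,-18],[0,0,42],-1],[[-320,-205,-18],[0,0,48],-1],[[-360,-230,-18],[0,0,54],-1],[[-390,-260,-18],[0,0,60],-1],[[-415,-290,-18],[0,0,64],-1],[[-435,-325,-18],[0,0,64],-1],[[-455,-360,-18],[0,0,64],-1],[[-465,-400,-18],[0,0,64],-1],[[-470,-440,-18],[0,0,64],-1],[[-475,-480,-18],[0,0,64],-1],[[-475,-480,-18],[0,0,64],-1]]'; python3 go.py .456 -.186 .12 1.684 0;python3 go.py .456 -.186 .025 1.684 0
```

```text
t: 3.32
eef_pos: [0.5125, 0.0244, 0.2495]
tool_rot: [0.0, 0.665, 0.747, 0.0]
contact_force: [1.0, -0.7, 0.4]
gripper_width: 0.996
[-202.5  -80.4  129.4] [ 0.03 -0.    0.13] [-0.61  0.2   0.51  1.94 -0.11  1.03  0.07]
[-202.5  -80.5  224.4] [ 0.03 -0.    0.13] [-0.61  0.2   0.51  1.94 -0.11  1.03  0.07]
```

```bash
python3 -m handwheel '[[[-40,-16,20],[0,0,0],-1],[[-80,-32,40],[0,0,0],-1],[[-120,-48,60],[0,0,0],-1],[[-160,-64,80],[0,0,0],-1],[[-202,-80,110],[0,0,0],-1],[[-202,-80,129],[0,0,0],-1],[[-202,-80,129],[0,0,0],-1],[[-202,-80,129],[0,0,0],-1]]'; python3 go.py .456 -.186 .025 1.684 0; python3 - <<'E'
from h import *
p=viewer.read_camera("side");cv2.imwrite("pics/s2.png",cv2.resize(p["frame"][80:300,240:420,::-1],None,fx=2.6,fy=2.6))
E
```

```text
t: 3.98
eef_pos: [0.4544, -0.185, 0.1187]
tool_rot: [-0.002, 0.667, 0.745, -0.001]
contact_force: [0.3, 0.4, -0.0]
gripper_width: 1.001
[-1.2  1.8 93.7] [-0.24 -0.02 -0.1 ] [-0.19  0.37  0.55  2.12 -0.28  0.73  0.65]
```

View pics/s2.png

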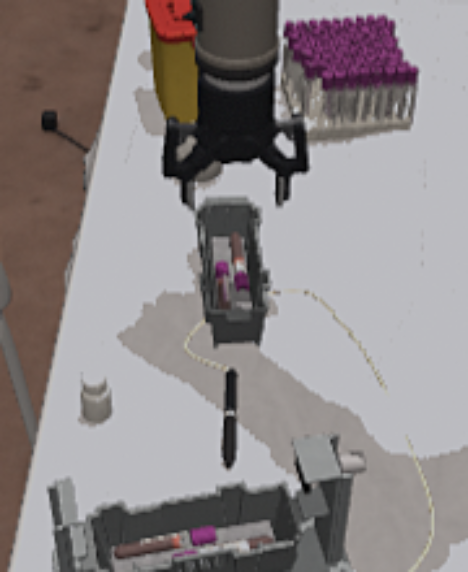

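The open fingers stand over and astride the tote (pads at about columns 185 and 280, tote between). I'll go down and grip.

```bash
python3 -m handwheel '[[[-1,2,30],[0,0,0],-1],[[-1,2,60],[0,0,0],-1],[[-1,2,85],[0,0,0],-1],[[-1,2,94],[0,0,0],-1],[[-1,2,94],[0,0,0],-1],[[-1,2,94],[0,0,0],0.2],[[-1,2,94],[0,0,0],1],[[-1,2,94],[0,0,0],1],[[-1,2,94],[0,0,0],1],[[-1,2,94],[0,0,0],1],[[-1,2,94],[0,0,0],1],[[-1,2,94],[0,0,0],1],[[-1,2,94],[0,0,0],1],[[-1,2,94],[0,0,0],1]]' 100
```

```text
t: 5.2
eef_pos: [0.46, -0.184, 0.0284]
tool_rot: [0.001, 0.665, 0.747, 0.001]
contact_force: [-2.1, 1.2, 7.7]
gripper_width: 0.736
```

```bash
python3 -m handwheel '[[[0,0,-10],[0,0,0],1],[[0,0,-30],[0,0,0],1],[[0,0,-60],[0,0,0],1],[[0,0,-90],[0,0,0],1],[[0,0,-120],[0,0,0],1],[[0,0,-150],[0,0,0],1],[[0,0,-180],[0,0,0],1],[[0,0,-180],[0,0,0],1],[[0,0,-180],[0,0,0],1],[[0,0,-180],[0,0,0],1]]' ; python3 - <<'E'
from h import *
for n in("side","top"):
    p=viewer.read_camera(n);a=p["frame"][:,:,::-1]
    cv2.imwrite(f"pics/{n}3.png",cv2.resize(a[60:260,240:440],None,fx=3,fy=3,interpolation=cv2.INTER_CUBIC))
E
```

```text
t: 6.03
eef_pos: [0.4584, -0.1837, 0.2065]
tool_rot: [-0.0, 0.665, 0.747, 0.0]
contact_force: [-0.1, -0.4, -2.5]
gripper_width: 0.731
```

View pics/side3.png

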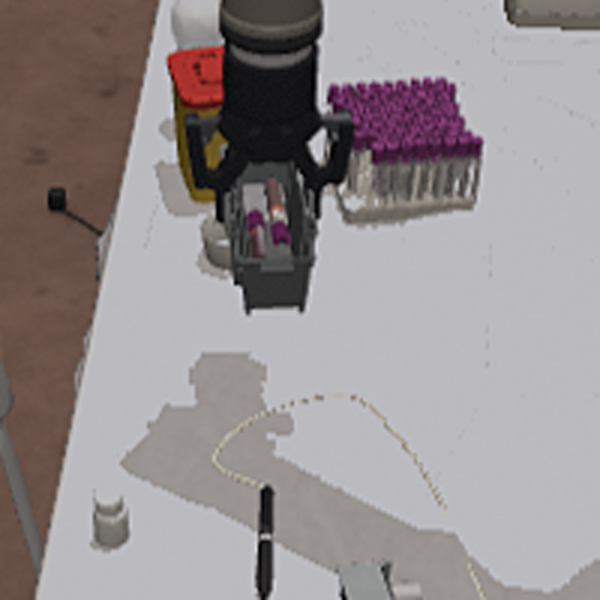

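```bash
python3 - <<'E'
from go import *
d=(1.6,-2.6)
for a in [(30,215,0),(30,215,25)]:
    P,F=carr(*a,d); print(P.round(3),*[v.round(1) for v in row(P,F)])
E
```

```text
[0.499 0.18  0.212] [356.6  82.8  -6.9] [-0.1  0.  82.3]
[0.5   0.18  0.213] [356.8  83.7  -7.8] [-18.   20.6  80.8]
```

```bash
python3 -m handwheel '[[[30,10,-7],[0,0,6],1],[[60,20,-7],[0,0,13],1],[[90,28,-7],[0,0,19],1],[[120,36,-7],[0,0,25],1],[[150,44,-7],[0,0,31],1],[[180,50,-7],[0,0,38],1],[[210,56,-7],[0,0,45],1],[[240,62,-7],[0,0,52],1],[[270,68,-7],[0,0,59],1],[[300,74,-7],[0,0,66],1],[[330,79,-7],[0,0,73],1],[[356,83,-7],[0,0,79],1],[[356,83,-7],[0,0,82],1],[[356,83,-7],[0,0,82],1],[[356,83,-7],[0,0,82],1]]' ; python3 - <<'E'
from go import *
d=(1.6,-2.6)
for a in [(30,215,0),(30,215,25)]:
    P,F=carr(*a,d); print(P.round(3),*[v.round(1) for v in row(P,F)])
print(readout.get_obs()["q"].round(2))
E
```

```text
t: 7.38
eef_pos: [0.4994, 0.1783, 0.2122]
tool_rot: [0.001, 0.992, 0.128, -0.001]
contact_force: [-0.4, -0.3, -1.7]
gripper_width: 0.733
[0.499 0.18  0.212] [-0.1 -1.9 -0.2] [0.1 0.1 0.4]
[0.5   0.18  0.213] [ 0.9 -1.9 -1.1] [ 0.  25.1  0.4]
[-1.04  0.31  0.71  1.96 -0.24  0.96 -1.52]
```

```bash
python3 -m handwheel '[[[1,-2,-1],[0,6,0],1],[[1,-2,-1],[0,12,0],1],[[1,-2,-1],[0,18,0.4],1],[[1,-2,-1],[0,25,0.4],1],[[1,-2,-1],[0,25,0.4],1],[[1,-2,-1],[0,25,0.4],1],[[1,-2,-1],[0,25,0.4],1]]' ; cat > ov.py <<'E'
# overlay: predicted tote from TCP pose, refine tote offset in hand and compare
import sys; from h import *; from go import CX,CY,CA
from scipy.spatial.transform import Rotation as R
d=eval(sys.argv[1]); name=sys.argv[2]
pics=[viewer.read_camera(n) for n in("top","side")]
o=readout.get_obs(); w=o["tool_rot"]; r=R.from_quat([w[1],w[2],w[3],w[0]])
def place(b,e): # tote underside frame -> world; e=(du,dw,dy) TCP in tote
    X=b-[0,0,.031]; L=np.c_[-X[:,0]*1000-e[0], X[:,1]*0+ X[:,1]*1000*1-e[2], -(X[:,2]*1000-e[1])]
    return o["eef_pos"]+r.apply(L/1000)
S=5
out=[]
for p,(r0,r1,c0,c1) in zip(pics,((120,270,190,310),(200,350,240,400))):
    big=cv2.resize(p["frame"][:,:,::-1],None,fx=S,fy=S,interpolation=cv2.INTER_CUBIC)
    for b in TOTE[:4]:
        h=cv2.convexHull(((proj(p,place(b,(d[0],d[1],0)))+.5)*S).astype(np.float32)); cv2.polylines(big,[np.round(h).astype(int)],True,(0,255,0),1)
    for b in CARR:
        h=cv2.convexHull(((proj(p,T((CX,CY,CA),b))+.5)*S).astype(np.float32)); cv2.polylines(big,[np.round(h).astype(int)],True,(0,0,255),1)
    out.append(big[r0*S:r1*S,c0*S:c1*S])
v=np.hstack(out); cv2.imwrite(name,cv2.resize(v,None,fx=800/v.shape[1],fy=800/v.shape[1],interpolation=cv2.INTER_AREA))
E
python3 ov.py "(1.6,-2.6)" pics/ov4.png
```

```text
t: 7.97
eef_pos: [0.5013, 0.1812, 0.215]
tool_rot: [-0.027, 0.969, 0.121, 0.214]
contact_force: [0.6, 0.2, -1.8]
gripper_width: 0.732
```

View pics/ov4.png

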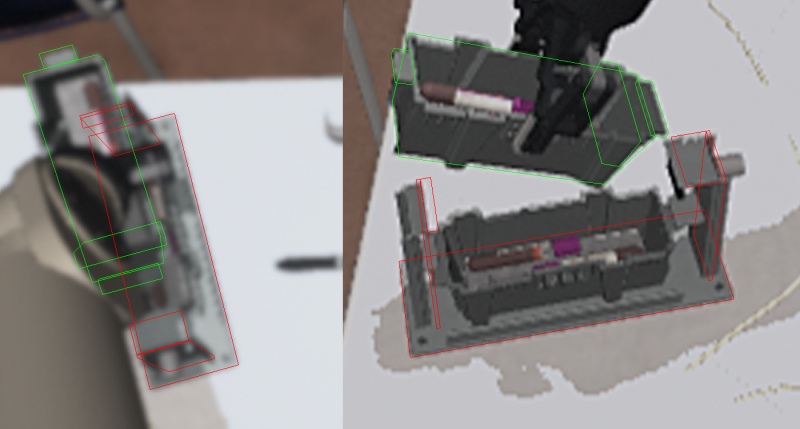

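The tilted tote matches its predicted outline well in both views. The carrier's base and hood also match, but the lip post seems about 5 px off in the side view, so I'll zoom in there.

```bash
python3 - <<'E'
from h import *; from go import CX,CY,CA
out=[]
for n,(r0,c0) in (("side",(255,245)),("top",(140,205))):
    p=viewer.read_camera(n); im=cv2.imread(f"pics/{n}0.png"); k=9
    big=cv2.resize(im[r0:r0+60,c0:c0+44],None,fx=k,fy=k,interpolation=cv2.INTER_NEAREST)
    def dr(b,col):
        h=cv2.convexHull(((proj(p,T((CX,CY,CA),b))+.5-[c0,r0])*k).astype(np.float32)); cv2.polylines(big,[np.round(h).astype(int)],True,col,1)
    dr(box(97,105,23,129.5,133.5),(0,0,255)); dr(box(105,117,23,3,133.5),(0,255,0)); dr(box(-131,131,44,0,3),(255,0,0)); dr(box(88,100,25,65,70),(255,255,0))
    out.append(big)
cv2.imwrite("pics/z5.png",np.hstack(out))
E
```

```text
(no output)
```

View pics/z5.png

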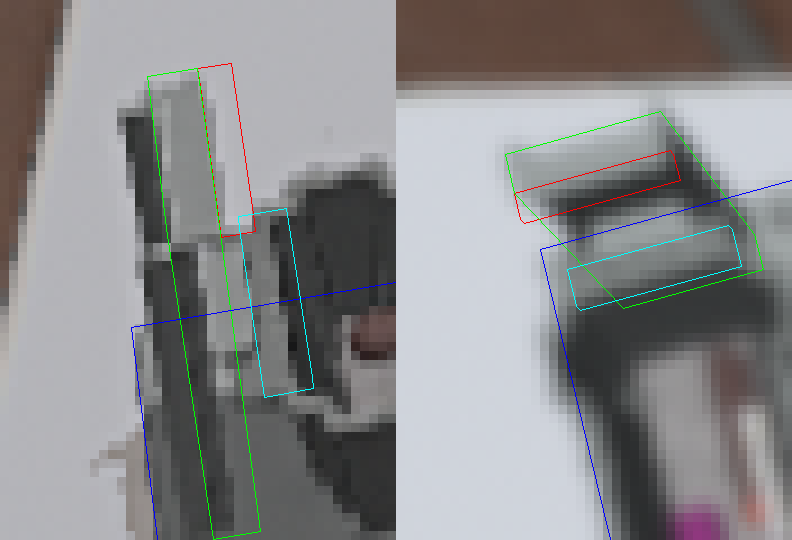

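```bash
python3 - <<'E'
from h import *; from go import CX,CY,CA
P=[];out=[]
im0={n:cv2.imread(f"pics/{n}0.png") for n in("side","top")}
for n,(r0,c0) in (("side",(240,340)),("top",(215,225))):
    p=viewer.read_camera(n); im=im0[n]; k=9
    big=cv2.resize(im[r0:r0+60,c0:c0+44],None,fx=k,fy=k,interpolation=cv2.INTER_NEAREST)
    for dx,c1 in ((0,(0,0,255)),(9,(0,255,0))):
        pr=(CX+dx/1000*np.cos(CA),CY+dx/1000*np.sin(CA),CA)
        for b in (box(-116,-89,23,133,137),box(-97,-91,17,110,131),box(88,100,25,65,70)):
            h=cv2.convexHull(((proj(p,T(pr,b))+.5-[c0,r0])*k).astype(np.float32)); cv2.polylines(big,[np.round(h).astype(int)],True,c1,1)
    out.append(big); P.append(p)
cv2.imwrite("pics/z6.png",np.hstack(out))
# tote blobs from the start pictures are not nets-accessible; use the side view now
o=viewer.outline_of(P[0],"lower_tote")
for x in o:
    print(x["score"],np.round(x["rect"],1))
x=[x for x in o if x["rect"][1]>265]
if x: print(fit([CX,CY,CA],[P[0]],[x[0]["mask"].astype(np.float32)],LOW))
E
```

```text
0.65 [313.8 290.1  86.6  49.5]
(array([0.47344854, 0.17391411, 0.24529701]), np.float64(0.07235169410705566))
```

View pics/z6.png

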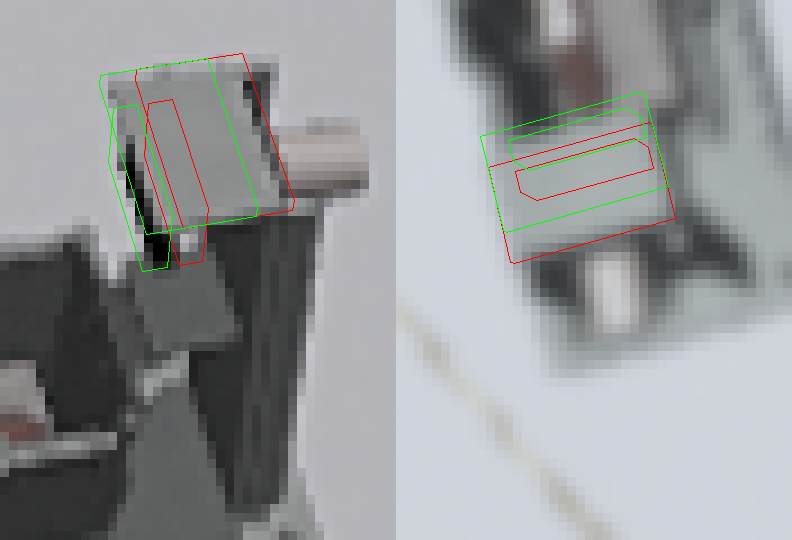

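```bash
python3 - <<'E'
from h import *; from go import CX,CY,CA
p=viewer.read_camera("side")
o=viewer.outline_of(p,"carrier")[0]; print(o["score"],o["rect"]); m=o["mask"].astype(np.float32)
for k in (0,2,4,6,8,10,12):
    parts=[box(-131-k,131-k,44,0,3),box(-116,-89,23,133,137),box(-120,-116,23,0,137),box(97,105,23,129.5,133.5),box(105,109,23,0,133.5),box(-150,-120,5,115,125)]+LOW
    x,f=fit([CX+k/1000,CY,CA],[p],[m],parts); print(k,x.round(4),round(f,4), "base mid",(x[0]-k/1000*np.cos(x[2])).round(4))
# lip & hood edges by local ZNCC: match edge of initial image with shifted model
E
```

```text
0.97 [320.9, 287.0, 117.9, 80.7]
0 [0.4705 0.1729 0.2565] 0.1075 base mid 0.4705
2 [0.4716 0.173  0.2556] 0.1006 base mid 0.4696
4 [0.4728 0.1733 0.2559] 0.0943 base mid 0.4689
6 [0.474  0.1738 0.2535] 0.0889 base mid 0.4682
8 [0.4754 0.1741 0.2566] 0.0872 base mid 0.4677
10 [0.4768 0.1745 0.2539] 0.088 base mid 0.4672
12 [0.4779 0.1747 0.2543] 0.0916 base mid 0.4663
```

```bash
sed -i 's/^CX.*/CX,CY,CA=.475,.1741,.253/' go.py; cat > plan.py <<'E'
import sys; from go import *
d=(1.6,-2.6); o=readout.get_obs(); w=o["tool_rot"]; r=R.from_quat([w[1],w[2],w[3],w[0]])
c,s=np.cos(CA),np.sin(CA)
xt=r.as_matrix(); mid=o["eef_pos"]*1000-d[0]*xt[:,0]+d[1]*xt[:,2]
v=mid-[CX*1000,CY*1000,0]; f=o["contact_force"]
print("mid carrier",round(c*v[0]+s*v[1],1),round(-s*v[0]+c*v[1],1),round(mid[2],1),"tilt",np.degrees(np.arcsin(xt[2,0])).round(1),"roll",np.degrees(np.arcsin(xt[2,1])).round(1),"F along/across/up",round(c*f[0]+s*f[1],1),round(-s*f[0]+c*f[1],1),round(f[2],1),"t",o["t"])
for a in sys.argv[1:]:
    a=eval(a); S,t=row(*carr(*a,d)); print(a,S.round(1),t.round(1))
E
python3 plan.py "(24,215,25)" "(24,170,25)" "(24,135,25)"
```

```text
mid carrier 24.2 0.4 216.0 tilt 25.0 roll -0.1 F along/across/up 0.9 -0.2 -2.1 t 8.4167
(24, 215, 25) [-0.6  0.4  0.8] [ 0.1  0.  -0.3]
(24, 170, 25) [-19.6   0.4  41.6] [ 0.1  0.  -0.3]
(24, 135, 25) [-34.4   0.4  73.3] [ 0.1  0.  -0.3]
```

```bash
python3 -m handwheel '[[[-10,0,21],[0,0,0],1],[[-20,0,42],[0,0,0],1],[[-26,0,55],[0,0,0],1],[[-31,0,66],[0,0,0],1],[[-34.4,0.4,73.3],[0,0,0],1],[[-34.4,0.4,73.3],[0,0,0],1],[[-34.4,0.4,73.3],[0,0,0],1]]'; python3 plan.py "(12,135,25)" "(0,135,25)" "(-4,135,25)"; sed -i 's/CARR=\[box(-131,131/CARR=[box(-139,123/' h.py; python3 ov.py "(1.6,-2.6)" pics/ov7.png
```

```text
t: 9.0
eef_pos: [0.5005, 0.1807, 0.1331]
tool_rot: [-0.027, 0.969, 0.121, 0.214]
contact_force: [-0.5, 0.1, -1.6]
gripper_width: 0.73
mid carrier 23.8 0.0 134.8 tilt 25.0 roll -0.1 F along/across/up -0.5 0.2 -1.6 t 9.0
(12, 135, 25) [-10.6   0.1  -5.1] [ 0.1  0.  -0.3]
(0, 135, 25) [-21.5   0.1 -10.2] [ 0.1  0.  -0.3]
(-4, 135, 25) [-25.1   0.1 -11.9] [ 0.1  0.  -0.3]
```

View pics/ov7.png

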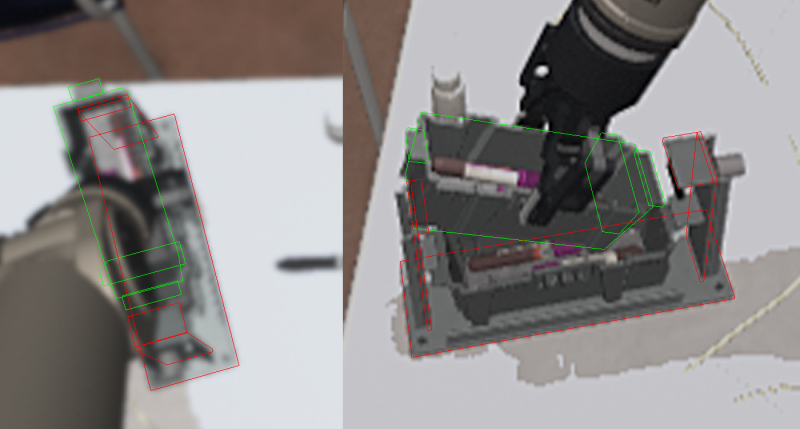

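The tote's outline fits, with its front lip just short of the hood and nothing touching. Next I push it under the hood.

```bash
python3 -m handwheel '[[[-5,0,-2.5],[0,0,-0.3],1],[[-10,0,-5],[0,0,-0.3],1],[[-14,0,-6.7],[0,0,-0.3],1],[[-18,0,-8.5],[0,0,-0.3],1],[[-18,0,-8.5],[0,0,-0.3],1]]'; python3 plan.py "(0,135,25)" "(-2,135,25)"  "(-4,135,25)"
```

```text
t: 9.52
eef_pos: [0.4827, 0.1767, 0.1352]
tool_rot: [-0.028, 0.968, 0.124, 0.217]
contact_force: [7.6, -1.1, -2.7]
gripper_width: 0.728
mid carrier 5.5 0.6 136.9 tilt 25.3 roll 0.0 F along/across/up 7.1 -2.9 -2.7 t 9.5167
(0, 135, 25) [-5.8  0.6 -0.6] [-0.  -0.3  0. ]
(-2, 135, 25) [-7.7  0.6 -1.5] [-0.  -0.3  0. ]
(-4, 135, 25) [-9.5  0.6 -2.3] [-0.  -0.3  0. ]
```

```bash
python3 -m handwheel '[[[-3,0.3,-0.3],[0,-0.3,0],1],[[-6,0.6,-0.6],[0,-0.3,0],1],[[-7.5,0.6,-1.5],[0,-0.3,0],1],[[-7.5,0.6,-1.5],[0,-0.3,0],1]]'; python3 plan.py "(-2,135,25)"  "(-4,135,25)" "(-6,135,25)"
```

```text
t: 9.85
eef_pos: [0.4778, 0.1753, 0.1347]
tool_rot: [-0.028, 0.968, 0.123, 0.216]
contact_force: [9.2, -0.2, -0.5]
gripper_width: 0.733
mid carrier 0.4 0.5 136.3 tilt 25.2 roll -0.0 F along/across/up 8.8 -2.5 -0.5 t 9.85
(-2, 135, 25) [-2.8  0.5  0.2] [-0.1 -0.2  0. ]
(-4, 135, 25) [-4.6  0.5 -0.7] [-0.1 -0.2  0. ]
(-6, 135, 25) [-6.4  0.5 -1.5] [-0.1 -0.2  0. ]
```

```bash
python3 -m handwheel '[[[-3,0.5,0.5],[0,-0.2,0],1],[[-6,0.5,-0.5],[0,-0.2,0],1],[[-6,0.5,-0.5],[0,-0.2,0],1]]'; python3 plan.py "(-4,135,25)" "(-6,135,25)"  "(-8,135,25)"
```

```text
t: 10.1
eef_pos: [0.4747, 0.1745, 0.1341]
tool_rot: [-0.029, 0.968, 0.123, 0.216]
contact_force: [14.2, 0.5, 4.4]
gripper_width: 0.73
mid carrier -2.7 0.4 135.8 tilt 25.2 roll -0.1 F along/across/up 13.9 -3.1 4.4 t 10.1
(-4, 135, 25) [-1.5  0.4  0.2] [-0.1 -0.2 -0. ]
(-6, 135, 25) [-3.3  0.4 -0.6] [-0.1 -0.2 -0. ]
(-8, 135, 25) [-5.1  0.4 -1.5] [-0.1 -0.2 -0. ]
```

```bash
python3 plan.py "(-2,131.5,22.5)" "(-1.8,128,20)" "(-1.6,124.5,17.5)" "(-1.8,121,15)" "(-2.1,117.5,12.5)" "(-2.5,114,10)"
```

```text
mid carrier -2.7 0.4 135.8 tilt 25.2 roll -0.1 F along/across/up 13.9 -3.1 4.4 t 10.1
(-2, 131.5, 22.5) [-1.3  0.5  4.3] [-0.1 -2.7 -0. ]
(-1.8, 128, 20) [-2.7  0.5  7.6] [-0.1 -5.2 -0. ]
(-1.6, 124.5, 17.5) [-4.1  0.5 10.9] [-0.1 -7.7 -0. ]
(-1.8, 121, 15) [-5.9  0.5 14.1] [ -0.1 -10.2   0. ]
(-2.1, 117.5, 12.5) [-7.8  0.5 17.1] [ -0.1 -12.7   0. ]
(-2.5, 114, 10) [-9.8  0.5 20.2] [ -0.1 -15.2   0. ]
```

```bash
python3 -m handwheel '[[[-1.3,0.5,4.3],[0,-2.7,0],1],[[-2.7,0.5,7.6],[0,-5.2,0],1],[[-4.1,0.5,10.9],[0,-7.7,0],1],[[-5.9,0.5,14.1],[0,-10.2,0],1],[[-5.9,0.5,14.1],[0,-10.2,0],1]]'; python3 plan.py  "(-2.1,117.5,12.5)" "(-2.5,114,10)" "(-3.2,110,7.5)"  "(-4.1,106.5,5)"
```

```text
t: 10.52
eef_pos: [0.476, 0.1738, 0.1176]
tool_rot: [-0.016, 0.983, 0.126, 0.129]
contact_force: [9.3, 2.8, -1.1]
gripper_width: 0.73
mid carrier -1.3 -0.6 119.7 tilt 15.0 roll 0.1 F along/across/up 9.7 0.4 -1.1 t 10.5167
(-2.1, 117.5, 12.5) [-1.4 -0.6  2. ] [ 0.1 -2.5  0.1]
(-2.5, 114, 10) [-2.8 -0.6  5.4] [ 0.1 -5.   0.1]
(-3.2, 110, 7.5) [-4.7 -0.6  9.1] [ 0.1 -7.5  0.1]
(-4.1, 106.5, 5) [-6.6 -0.6 12.3] [  0.1 -10.    0.1]
```

```bash
python3 -m handwheel '[[[-2.5,-0.3,1.5],[0,-2.5,0],1],[[-4.3,-0.6,5],[0,-5,0],1],[[-4.3,-0.6,5],[0,-5,0],1]]'; python3 plan.py  "(-3.2,110,7.5)"  "(-4.1,106.5,5)" "(-5.2,102.5,2.5)" "(-6.4,99,0)"
```

```text
t: 10.77
eef_pos: [0.4741, 0.1737, 0.1119]
tool_rot: [-0.01, 0.988, 0.126, 0.088]
contact_force: [14.8, 3.5, -3.9]
gripper_width: 0.731
mid carrier -3.0 -0.2 114.2 tilt 10.1 roll 0.1 F along/across/up 15.2 -0.3 -3.9 t 10.7667
(-3.2, 110, 7.5) [-1.1 -0.2  4.1] [ 0.1 -2.6  0.1]
(-4.1, 106.5, 5) [-2.7 -0.2  7.5] [ 0.1 -5.1  0.1]
(-5.2, 102.5, 2.5) [-4.6 -0.2 11.3] [ 0.1 -7.6  0.1]
(-6.4, 99, 0) [-6.5 -0.2 14.6] [  0.1 -10.1   0.1]
```

```bash
python3 -m handwheel '[[[-1.3,-0.2,4.1],[0,-2.6,0],1],[[-3,-0.2,7.5],[0,-5.1,0],1],[[-3,-0.2,7.5],[0,-5.1,0],1]]'; python3 plan.py "(-5.2,102.5,2.5)" "(-6.4,99,0)" "(-6.4,96,0)"
```

```text
t: 11.02
eef_pos: [0.4727, 0.1734, 0.1035]
tool_rot: [-0.004, 0.991, 0.127, 0.044]
contact_force: [15.4, 3.2, -4.9]
gripper_width: 0.734
mid carrier -4.2 -0.1 106.0 tilt 5.0 roll 0.1 F along/across/up 15.7 -0.7 -4.9 t 11.0167
(-5.2, 102.5, 2.5) [-1.4 -0.1  3.5] [ 0.1 -2.5  0.1]
(-6.4, 99, 0) [-3.  -0.1  6.9] [ 0.1 -5.   0.1]
(-6.4, 96, 0) [-3.3 -0.1  9.9] [ 0.1 -5.   0.1]
```

```bash
python3 -m handwheel '[[[-1.4,-0.1,3.5],[0,-2.5,0],1],[[-3,-0.1,6.9],[0,-5,0],1],[[-3,-0.1,6.9],[0,-5,0],1]]'; python3 plan.py "(-6.4,96,0)" "(-6.4,94.5,0)"
```

```text
t: 11.27
eef_pos: [0.4706, 0.173, 0.096]
tool_rot: [0.001, 0.992, 0.127, 0.001]
contact_force: [16.0, 4.2, -6.6]
gripper_width: 0.725
mid carrier -6.1 0.1 98.6 tilt 0.1 roll 0.2 F along/across/up 16.5 0.0 -6.6 t 11.2667
(-6.4, 96, 0) [-0.3  0.1  2.6] [ 0.2 -0.1  0.1]
(-6.4, 94.5, 0) [-0.3  0.1  4.1] [ 0.2 -0.1  0.1]
```

```bash
python3 -m handwheel '[[[-0.2,0,1.5],[0,0,0],1],[[-0.2,0,3],[0,0,0],1],[[-0.2,0,4],[0,0,0],1],[[-0.2,0,4],[0,0,0],1]]'; python3 plan.py "(-6.4,96,0)" "(-6.4,94.5,0)"
```

```text
t: 11.6
eef_pos: [0.4713, 0.1732, 0.0942]
tool_rot: [-0.0, 0.992, 0.127, 0.003]
contact_force: [13.4, 3.2, 14.9]
gripper_width: 0.734
mid carrier -5.5 0.0 96.8 tilt 0.3 roll 0.0 F along/across/up 13.8 -0.3 14.9 t 11.6
(-6.4, 96, 0) [-0.9  0.   0.8] [ 0.  -0.3  0.1]
(-6.4, 94.5, 0) [-0.9  0.   2.3] [ 0.  -0.3  0.1]
```

```bash
python3 -m handwheel '[[[0,0,-1],[0,0,0],1],[[0,0,-1],[0,0,0],-1],[[0,0,-1],[0,0,0],-1],[[0,0,-1],[0,0,0],-1],[[0,0,-1],[0,0,0],-1],[[0,0,-1],[0,0,0],-1],[[0,0,-1],[0,0,0],-1]]' 20; python3 plan.py
```

```text
t: 12.18
eef_pos: [0.4613, 0.1703, 0.0902]
tool_rot: [0.001, 0.992, 0.127, -0.007]
contact_force: [-0.2, -0.5, 0.1]
gripper_width: 0.998
mid carrier -15.8 -0.3 92.8 tilt -0.8 roll 0.0 F along/across/up -0.3 -0.4 0.1 t 12.1833
```

```bash
python3 -m handwheel '[[[0,0,-20],[0,0,0],-1],[[0,0,-50],[0,0,0],-1],[[0,0,-90],[0,0,0],-1],[[0,0,-130],[0,0,0],-1],[[0,-30,-160],[0,0,0],-1],[[0,70,-180],[0,0,0],-1],[[0,110,-180],[0,0,0],-1],[[0,150,-180],[0,0,0],-1],[[0,190,-180],[0,0,0],-1],[[0,230,-180],[0,0,0],-1],[[0,230,-180],[0,0,0],-1]]'; python3 - <<'E'
from h import *
from go import CX,CY,CA
def parts(dx):  # tote reversed, mid at carrier (dx,0,96)
    return [b*[-1,1,1]+[dx/1000,0,.065] for b in TOTE]
out=[]
for n,(r0,r1,c0,c1) in (("top",(130,270,190,310)),("side",(200,340,240,400))):
    p=viewer.read_camera(n); k=5
    big=cv2.resize(p["frame"][:,:,::-1],None,fx=k,fy=k,interpolation=cv2.INTER_CUBIC)
    for b in parts(5)[:4]:
        h=cv2.convexHull(((proj(p,T((CX,CY,CA),b))+.5)*k).astype(np.float32)); cv2.polylines(big,[np.round(h).astype(int)],True,(0,255,0),1)
    out.append(big[r0*k:r1*k,c0*k:c1*k])
    c=[x for x in viewer.outline_of(p,"upper_mid")]; print(n,[(round(x["score"],2),np.round(x["rect"]).tolist()) for x in c])
    for x in c[:1]:
        for z in (0,):
            f=lambda prm:None
            P0=[CX,CY,CA]
            r=fit(P0,[p],[x["mask"].astype(np.float32)],parts(0)); v=r[0]-P0
            print("fit dx,dy,dyaw",(v[0]*np.cos(CA)+v[1]*np.sin(CA))*1000,(-v[0]*np.sin(CA)+v[1]*np.cos(CA))*1000,v[2],r[1])
v=np.hstack(out); cv2.imwrite("pics/fin.png",cv2.resize(v,None,fx=800/v.shape[1],fy=800/v.shape[1],interpolation=cv2.INTER_AREA))
E
```

```text
t: 13.1
eef_pos: [0.5191, -0.0427, 0.2703]
tool_rot: [0.001, 0.992, 0.127, -0.007]
contact_force: [-0.1, 0.4, -0.5]
gripper_width: 0.997
top [(0.74, [231.0, 178.0, 24.0, 36.0])]
fit dx,dy,dyaw 55.92455365062988 2.4957127752074406 -0.08731679857424096 0.7061659097671509
side [(0.64, [314.0, 273.0, 89.0, 52.0])]
fit dx,dy,dyaw 5.905146039393072 -1.4153774038048494 -0.0019307341543152168 0.06938678026199341
```

View pics/fin.png

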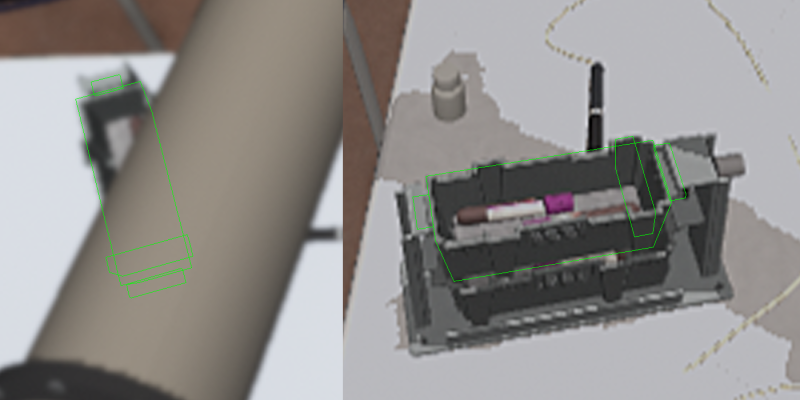

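In the side view the tote stands level on the lower rim. It matches the predicted locked outline, with its front lip under the hood and its back lip at the lip post.

```bash
python3 -c "
from station import bot,readout
print(readout.get_obs()['contact_force'].round(1)); print(bot.hand_in())"
```

```text
[0.1 0.6 0. ]
the job is handed in; nothing more can be done
None
```

I stacked the loose tote end for end on the lower one and handed the job in at about 13 s; hand-in reports no verdict. I gripped it by its pads, tilted it 25° and pressed its wide front lip under the hood until the bumper hit its stop, at about 14 N. Then I swung it down past the lip with the bumper still pressed, seated it at about 15 N and opened the gripper.

**Last checks:**
- **Side camera:** the fitted tote is 5.9 mm along the carrier (target 5) and 1.4 mm across. Its yaw error is about 0.002 rad, and in the picture it looks level under both hood and lip.
- **Seating height:** 96.8 mm just before release (target 96).
- **Robot:** clear of everything, with a wrist force under 1 N.
- **Pen and bottle:** both look in place in the side view; I did not measure their positions.

**Failed or disagreed:**
- **Top camera:** its final fit was useless (55.9 mm along) because the arm hid most of the tote, so the final position rests on the side view alone.
- **Carrier position:** my first fit was about 8 mm off along the carrier because I assumed its base was centred on the origin. I corrected that before entry, and the bumper stop then agreed to about 1 mm.
- **After release:** the arm moved about 10 mm towards the bumper when the fingers opened, because it had still been pressing. It met no contact force.
- **Not checked:** the final bumper travel and the cup's position.
- **Pictures:** I viewed 11, one over the budget of 10.

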